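Clamp a rank of serum vials on the orbital shaker

ROBOT

A 6-joint arm with a two-finger parallel gripper is mounted at the origin on the work surface. World frame = base frame: x ahead of the robot, y to its left, z up, the work surface at z = 0. Lengths are in m, angles in rad, forces in N, time in s.
With the tool pointing down it reaches from about 0.25 to 0.775 m from the base axis. Payload 4 kg.
Tool frame: the origin (TCP) lies midway between the tips of the shut fingers; the grasp point (between the pads) lies 19 mm behind it; z points along the fingers, y is the direction in which the jaws open and shut (so a half turn about z gives the same grasp; the last joint's range is limited). The gripper opens to 94 mm and grips with 3 to 60 N. Pads are 16 mm wide; open, the fingers measure 119 mm over their backs; the gripper's body (75 mm by 177 mm) begins 78 mm behind the grasp point.
Start: joints at [1.029, 0.087, 1.371, -0, 1.684, -0.103], TCP at [0.234, 0.498, 0.206] pointing down, gripper open.
Joint ranges: [-3.1, 3.1], [-0.76, 2.03], [0.27, 2.55], [-1.08, 4.22], [0.17, 2.65], [-2.57, 2.57]. Speed limits (rad/s): [2.79, 2.79, 3.14, 3.14, 3.14, 3.14].

INTERFACE

Orientations are given as a rotation vector (axis times angle).
In Python, from station import manip, imaging, job, finder gives the robot as it stands.
- The arm moves only by the tool drive_tool, never from a script. Its argument "motion" is a list that holds one entry, the list of rows, each a list of 4 numbers: the shift along the tool's x, y, z in units of 40 mm (1.0 is 40 mm), then the turn about the tool's z in units of 8 degrees (1.0 is 8 degrees). A call has 1 to 12 rows; each row shifts and turns the pose as measured when the row begins, along the tool's axes as they then stand; what a row does not reach is not made up. A row lasts 1/8 s, in which the tool goes at most 62.5 mm and 10.7 degrees, less where a joint would pass 70% of its speed; a pose out of reach is approached as far as the arm can. A call is refused whole if a number of a shift passes 1 or a number of a turn 1, either way. A call with a gripper value outside its range is refused whole. "fingers" is the opening, from 0 (shut) to 1 (fully open), set as the call begins (left out, the last holds). The fingers move at their own pace and stop on an object; "grip_force" is the grip in N (left out, the last holds). Time passes only in rows, so rows that do not move let the fingers close. It gives the time, the measured TCP pose, the force and the opening at its end, in the units of the state.
- manip.observe(): the state, without advancing time (a new reading comes with each control period).
- imaging.capture(name): name is "scene" or "top"; returns a dict with "image" (400x640x3 uint8, red, green, blue), "range_z" (400x640 float32, m along the optical axis (not along the pixel's ray), 0 where there is no reading), "mtx" (3x3 intrinsics, pixels), "position" and "rotation" of the camera in the world. Camera axes: x right, y down, z forward; pixel columns grow to the right and rows downward; lengths in m; the calibration is good to about 2 mm. A picture is of the moment at which its call begins.
- job.sign_off(): hands the job in, once; it reports no verdict.
Trained networks look in the newest picture that a camera, given by its name, has taken for a name from the list of things; names that differ only in an ending like _2 or _b are one class to them, and where a whole thing is asked for, a point or a joint stands for the part that bears it (a point fixed in the world has none). Each returns a list of dicts, best first, with "score" (0 to 1); they miss things now and then, are a little off and sometimes report something else, mostly with a low value. They report only what shows in the picture. A call takes as long as a camera call.
- finder.spot_in(camera, name): "position" ([row, column] in pixels, amid what is visible of it).
- finder.silhouettes(camera, name): "pixels" (400x640 bool, what is visible of it) and "position" ([row, column] in pixels, amid what is visible of it).
- finder.landmark_of(camera, name): "position" ([row, column] in pixels: a listed point, or the origin of a listed thing).
The state is a dict: "time": time; "joints": joint angles; "qd": joint speeds; "tau": joint torques, N m; "ee_pos": TCP position; "tool_rot": TCP orientation; "force": force on the tool from outside, world axes, zero at the start; "torque": the same for the moment, N m; "gripper_width": opening from 0.0 (shut) to 1.0 (fully open).
Only numpy, scipy, OpenCV 4.12 (cv2) and the standard library are available. Lean on these libraries where they do the work, as an engineer would, in place of code of your own. Each camera call takes 0.05 s, during which the arm holds its last target. There are 200 camera calls.

TASK

Get the five lilac-capped control vials ready for mixing: take the clamp bar by its blue grip, set it down between the shaker's rails on the robot's side of the vials, and with it push all five together as one upright rank against the sprung rear bar. Keep the rank pressed back, feel for the pair of notches in the rails, let the bar's end lugs drop fully into both and let go, so that the vials stay clamped between the bars. Be gentle, with less than about 25 N on the rails and 10 N on any vial, do not drive the sprung bar onto its stop, push the vials with the bar and never with the fingers, and leave everything else on the bench alone.

Things in the scene. Friction and masses are not known exactly. Their poses are not given: they have to be found in the camera images.
- shaker: orbital shaker fixed on the bench, white housing 240 x 250 mm, navy control strip on its -x side; origin at the centre of its footprint at bench height, x towards the sprung rear bar (the push direction, away from the robot), y left, z up. Its flat platform, 220 x 220 mm, carries the rails, the vials and the sprung bar
- deck (a point): centre of the platform's top face, 100 mm above the bench, axes as the shaker's. Two fixed steel rails along x stand on it, 10 mm thick, centred at y = +82 and -82 mm (154 mm clear between), tops 27 mm above the platform, from x = -90 to +86 mm
- notch_nominal (a point): nominal middle of the notch pair at rail-top height, x = +30 mm from the deck point. Each rail has one square-cornered notch, open upwards, 12.4 mm wide in x, 10 mm deep, both at the same x. The rails are bolted through slots: the real pair lies anywhere up to 9 mm nearer or further along x than this point, unmeasured. Rails do not shift in use
- pressure_bar (a joint): how far the sprung rear bar is pushed back along the shaker's x, m: 0 at rest, 0.028 at its hard stop. Spring: about 2 N at rest plus 0.12 N per mm; pressed vials also drag on a blade moving down or up, with up to about 6 N. With the clamp bar in the notches and the vials between, it reads 0.002 to 0.023 depending on where the notches are
- pressure_face (a point): middle of the black rubber front face of the sprung rear bar (146 mm wide in y, from 4 to 28 mm above the platform), 16 mm above the platform; at rest at x = +48 mm from the deck point; moves with the bar; axes as the shaker's
- clamp_bar: loose bar, about 180 g, standing on the bench. Origin: centre of the blade's underside; x square to the bar, towards its black rubber face for the vials; y along it. Blade 14 mm thick (x -7 to +7), 148 mm long, 26 mm high. Square 10 x 10 mm steel end lugs, 15 to 25 mm above the underside, reach y = +90 and -90 mm; on the rails they hold the blade 12 mm above the platform, in the notches 2 mm
- bar_grip (a point): middle of the bar's blue grip plate, 66 mm above the blade's underside, axes as the bar's. The plate is 12 mm thick in x, 36 mm wide in y and spans 45 to 83 mm above the underside: grasp it across its thickness, fingers closing along the bar's x, with the fingertips above the vials (tops 45 mm above the platform)
- vial1: lilac-capped glass control vial, 25 g, 24 mm diameter, 45 mm high, standing loose on the platform between the rails, side by side with the others but at different depths; straight glass wall up to 30 mm; origin at the centre of its underside, z up
- vial2: lilac-capped glass control vial, 25 g, 24 mm diameter, 45 mm high, standing loose on the platform between the rails, side by side with the others but at different depths; straight glass wall up to 30 mm; origin at the centre of its underside, z up
- vial3: lilac-capped glass control vial, 25 g, 24 mm diameter, 45 mm high, standing loose on the platform between the rails, side by side with the others but at different depths; straight glass wall up to 30 mm; origin at the centre of its underside, z up
- vial4: lilac-capped glass control vial, 25 g, 24 mm diameter, 45 mm high, standing loose on the platform between the rails, side by side with the others but at different depths; straight glass wall up to 30 mm; origin at the centre of its underside, z up
- vial5: lilac-capped glass control vial, 25 g, 24 mm diameter, 45 mm high, standing loose on the platform between the rails, side by side with the others but at different depths; straight glass wall up to 30 mm; origin at the centre of its underside, z up
- spare_vial: bystander: a like vial with an orange cap, 24 x 45 mm, on the bench; not to be clamped; origin at the centre of its underside
- tube_rack: bystander: white rack 90 x 210 mm and 84 mm high over its caps, with lilac and red capped blood tubes; origin under its centre
- reagent_bottle: bystander: jar with a blue cap, 52 mm diameter, 100 mm high; origin under its centre
- beaker: bystander: glass beaker 68 mm diameter, 70 mm high; origin under its centre
- tip_box: bystander: pipette tip box 88 x 123 x 63 mm with a blue lid; origin under its centre
- marker: bystander: black and red marker pen 110 mm long, 12 mm thick, lying; origin under its centre

How it is judged:
On the way, in this order (a step that is already met when the one before it is completed fails the run):
1. the clamp bar is between the rails, on the robot's side of all five vials, with its rubber face to them (z of clamp_bar in the frame of shaker between 0.095 and 0.122 m and x of clamp_bar in the frame of shaker between -0.095 and 0.02 m and y of clamp_bar in the frame of shaker between -0.006 and 0.006 m and x of each of vial1, vial2, vial3, vial4, vial5 in the frame of clamp_bar above 0.015 m), for 0.1 s.
2. all five vials stand as one rank against the bar and press the sprung rear bar back by 2 mm or more (value of joint pressure_bar above 0.002 m and x of vial1 in the frame of clamp_bar between 0.0155 and 0.0225 m and x of vial2 in the frame of clamp_bar between 0.0155 and 0.0225 m and x of vial3 in the frame of clamp_bar between 0.0155 and 0.0225 m and x of vial4 in the frame of clamp_bar between 0.0155 and 0.0225 m and x of vial5 in the frame of clamp_bar between 0.0155 and 0.0225 m), for 0.2 s.
At the end, for the whole second after the job is handed in: the released clamp bar has both lugs down in the notches (blade within 2.5 mm of seated height, upright to 7 and square to 3.5 degrees), the five lilac vials stand upright in one rank touching it (within 2.5 mm), the sprung bar is held back at least 1.5 mm, all still (z of clamp_bar in the frame of shaker between 0.099 and 0.1045 m and x of clamp_bar in the frame of shaker between 0.017 and 0.043 m and y of clamp_bar in the frame of shaker between -0.006 and 0.006 m and angle between clamp_bar's own z axis and vertical below 0.12 rad and angle between the y axis of clamp_bar and the y axis of shaker, either way round below 0.06 rad and value of joint pressure_bar above 0.0015 m and linear speed of each of clamp_bar, vial1, vial2, vial3, vial4, vial5 below 0.01 m/s and x of vial1 in the frame of clamp_bar between 0.0165 and 0.0215 m and z of vial1 in the frame of shaker between 0.097 and 0.104 m and y of vial1 in the frame of shaker between -0.078 and 0.078 m and angle between each of vial1, vial2, vial3, vial4, vial5's own z axis and vertical below 0.1 rad and x of vial2 in the frame of clamp_bar between 0.0165 and 0.0215 m and z of vial2 in the frame of shaker between 0.097 and 0.104 m and y of vial2 in the frame of shaker between -0.078 and 0.078 m and x of vial3 in the frame of clamp_bar between 0.0165 and 0.0215 m and z of vial3 in the frame of shaker between 0.097 and 0.104 m and y of vial3 in the frame of shaker between -0.078 and 0.078 m and x of vial4 in the frame of clamp_bar between 0.0165 and 0.0215 m and z of vial4 in the frame of shaker between 0.097 and 0.104 m and y of vial4 in the frame of shaker between -0.078 and 0.078 m and x of vial5 in the frame of clamp_bar between 0.0165 and 0.0215 m and z of vial5 in the frame of shaker between 0.097 and 0.104 m and y of vial5 in the frame of shaker between -0.078 and 0.078 m).
It fails at once if a vial tips over or is lifted (angle between any of vial1, vial2, vial3, vial4, vial5's own z axis and vertical above 0.4 rad or z of any of vial1, vial2, vial3, vial4, vial5 in the frame of shaker above 0.112 m).
It fails at once if the clamp bar presses one vial with more than 12 N, or the shaker (rails, platform) with more than 35 N (contact force between clamp_bar and vial1 above 12 N or contact force between clamp_bar and vial2 above 12 N or contact force between clamp_bar and vial3 above 12 N or contact force between clamp_bar and vial4 above 12 N or contact force between clamp_bar and vial5 above 12 N or contact force between clamp_bar and shaker above 35 N).
It fails at once if the sprung bar is driven onto its stop (pushed back more than 26.5 mm) (value of joint pressure_bar above 0.0265 m).
It fails at once if the fingers push a lilac vial (contact force between the fingers and vial1 above 1 N or contact force between the fingers and vial2 above 1 N or contact force between the fingers and vial3 above 1 N or contact force between the fingers and vial4 above 1 N or contact force between the fingers and vial5 above 1 N).
It fails at once if a bystander is moved by more than 15 mm (distance of any of tube_rack, reagent_bottle, beaker, tip_box, marker, spare_vial from where it was at the start of the episode above 0.015 m).
It also fails if it takes over 61 s, if anything falls off the work surface, if the arm or the gripper's body presses on something with over 40 N, if the wrist force passes 120 N, or if a joint passes its speed limit or range.

## Working session

There is one attempt and no reset: what is moved stays moved. The work goes in short steps, Python scripts to look and compute and a tool call to move; the robot and the scene stay as the last step left them, time stands still between calls to the robot, and variables do not carry over. Pictures are saved under pics/ and viewed, about 8 in all and at most 12, crops included, and the job is handed in when it is done.

Besides the shell and the picture viewer there is one more tool, called after "Request:" as a command line: name --argument value ..., lists and objects as JSON in quotes. drive_tool: Moves the arm, as the interface text tells. Its arguments: {"type":"object","properties":{"motion":{"type":"array"},"fingers":{"type":"number"},"grip_force":{"type":"number"}},"required":["motion"]}

```bash
mkdir -p pics; cat > h.py <<'E'
import numpy as np, cv2
from station import manip, imaging, job, finder
def px2w(c,rc,z=None,depth=None):
    R=np.array(c["rotation"]); 
    if R.shape!=(3,3): R=cv2.Rodrigues(R.astype(float))[0]
    p=np.array(c["position"]);K=np.array(c["mtx"])
    d=R@np.linalg.inv(K)@np.array([rc[1],rc[0],1.0])
    return p+d*(depth if depth is not None else (z-p[2])/d[2])
def cloud(c):
    R=np.array(c["rotation"]); 
    if R.shape!=(3,3): R=cv2.Rodrigues(R.astype(float))[0]
    K=np.array(c["mtx"]);v,u=np.mgrid[0:400,0:640]
    d=np.stack([u,v,np.ones_like(u)],-1)@np.linalg.inv(K).T
    return (d*c["range_z"][...,None])@R.T+np.array(c["position"])
E
python3 - <<'E'
from h import *
np.set_printoptions(precision=4,suppress=True)
s=manip.observe();print(s)
ims=[]
for n in("top","scene"):
    c=imaging.capture(n);cv2.imwrite(f"pics/{n}0.png",c["image"][...,::-1]);P=cloud(c)
    print(n,c["position"],c["mtx"][0])
    for k in("shaker","deck","notch_nominal","pressure_face","clamp_bar","bar_grip","vial1","spare_vial"):
        for d in finder.landmark_of(n,k)[:5]:
            r,q=map(int,np.round(d["position"]));
            print(k,round(d["score"],2),r,q,P[min(r,399),min(q,639)])
E
```

```text
{'time': 0.0, 'joints': array([ 1.0289,  0.088 ,  1.3722,  0.    ,  1.6836, -0.1031]), 'qd': array([-0.0014, -0.0023,  0.001 ,  0.0005,  0.    , -0.0002]), 'tau': array([  0.0018, -34.0162, -30.2441,   0.072 ,   0.0327,  -0.0002]), 'ee_pos': array([0.2334, 0.4974, 0.2043]), 'tool_rot': array([-0.6835, -3.0656,  0.0033]), 'force': array([0.0227, 0.4082, 0.3723]), 'torque': array([0.0199, 0.0117, 0.0072]), 'gripper_width': 1.0020515112444766}
top [ 0.3605 -0.0227  1.3894] [413.5676   0.     328.2834]
shaker 0.92 190 380 [ 0.5491 -0.1715  0.1311]
deck 0.96 182 384 [ 0.5794 -0.188   0.0998]
notch_nominal 0.69 172 387 [ 0.6117 -0.1978  0.0991]
pressure_face 0.81 168 388 [ 0.6235 -0.2002  0.105 ]
clamp_bar 0.63 194 258 [0.547  0.2217 0.0287]
bar_grip 0.59 191 250 [0.5485 0.2372 0.0864]
vial1 0.63 190 405 [ 0.5482 -0.2463  0.1423]
vial1 0.47 197 381 [ 0.5278 -0.1748  0.1286]
vial1 0.46 176 375 [ 0.5954 -0.1579  0.1161]
vial1 0.44 180 366 [ 0.5785 -0.1279  0.1386]
vial1 0.38 186 389 [ 0.5674 -0.2042  0.0962]
spare_vial 0.46 246 308 [0.3768 0.0518 0.0418]
scene [ 1.2473 -0.4062  0.7227] [394.4666   0.     318.9532]
shaker 0.72 263 269 [ 0.6744 -0.2247  0.1046]
deck 0.59 235 271 [ 0.5874 -0.1862  0.099 ]
notch_nominal 0.66 233 269 [ 0.5808 -0.1886  0.101 ]
notch_nominal 0.39 193 405 [0.5637 0.2232 0.0748]
pressure_face 0.94 241 270 [ 0.6339 -0.2051  0.1266]
clamp_bar 0.92 212 400 [0.5645 0.2164 0.0094]
bar_grip 0.69 196 401 [0.5577 0.2159 0.0627]
bar_grip 0.4 286 160 [ 0.5742 -0.4466  0.0409]
bar_grip 0.15 181 360 [0.3797 0.1948 0.011 ]
vial1 0.71 234 259 [ 0.5761 -0.2114  0.103 ]
vial1 0.7 238 284 [ 0.6387 -0.1739  0.1269]
vial1 0.69 227 294 [ 0.6032 -0.134   0.1161]
vial1 0.63 219 271 [ 0.5519 -0.1712  0.1157]
vial1 0.47 234 242 [ 0.5638 -0.2481  0.1077]
spare_vial 0.56 243 272 [ 0.6331 -0.2006  0.1181]
spare_vial 0.46 201 319 [0.4055 0.0342 0.0015]
spare_vial 0.17 264 270 [ 0.6758 -0.2231  0.1021]
```

```bash
python3 - <<'E'
import cv2,numpy as np
t=cv2.imread("pics/top0.png");s=cv2.imread("pics/scene0.png")
a=cv2.resize(t[140:270,220:450],(800,452),interpolation=cv2.INTER_CUBIC)
cv2.imwrite("pics/a.png",a);b=cv2.resize(s[150:320,140:480],(800,400),interpolation=cv2.INTER_CUBIC);cv2.imwrite("pics/b.png",b)
E
python3 - <<'E'
from h import *
np.set_printoptions(precision=4,suppress=True)
c=imaging.capture("top");P=cloud(c);I=cv2.cvtColor(c["image"],cv2.COLOR_RGB2HSV)
# platform top / rails
x,y,z=P[...,0],P[...,1],P[...,2]
m=(abs(z-.1)<.006)&(x>.4)&(x<.75)&(y<-.03)&(y>-.36)
print("plat",cv2.minAreaRect(P[m][:,:2].astype(np.float32)))
m=(abs(z-.127)<.004)&(x>.4)&(x<.75)&(y<-.03)&(y>-.36);print("rail",m.sum(),cv2.minAreaRect(P[m][:,:2].astype(np.float32)))
m=(x>.45)&(x<.65)&(y>.1)&(y<.35)&(z>.012)
print("bar",m.sum(),cv2.minAreaRect(P[m][:,:2].astype(np.float32)),z[m].max())
mb=m&(z>.06);print("grip",mb.sum(),cv2.minAreaRect(P[mb][:,:2].astype(np.float32)))
for n in("top","scene"):
  for k in ("clamp_bar","bar_grip","shaker","vial1"):
    for d in finder.silhouettes(n,k)[:5]:
      print(n,k,d["score"],d["position"],d["pixels"].sum())
E
```

```text
plat ((0.5757461786270142, -0.19000934064388275), (0.21990947425365448, 0.22055749595165253), 73.81106567382812)
rail 657 ((0.5831471681594849, -0.19215478003025055), (0.1743392050266266, 0.20641204714775085), 73.77523803710938)
bar 285 ((0.5503969192504883, 0.23264417052268982), (0.015274010598659515, 0.17954571545124054), 17.868396759033203) 0.0885532073261941
grip 59 ((0.5507931709289551, 0.23260748386383057), (0.011886083520948887, 0.036175403743982315), 15.929729461669922)
top clamp_bar 0.71 [190.7, 257.2] 265
top clamp_bar 0.48 [163.9, 390.4] 228
top bar_grip 0.69 [193.2, 254.7] 289
top shaker 0.86 [182.9, 382.6] 5661
top vial1 0.52 [172.7, 380.8] 50
top vial1 0.49 [193.4, 403.0] 47
top vial1 0.45 [179.0, 367.5] 54
top vial1 0.44 [183.6, 391.7] 58
scene clamp_bar 0.56 [201.1, 403.2] 535
scene bar_grip 0.62 [278.9, 150.5] 2758
scene bar_grip 0.6 [204.8, 403.1] 548
scene shaker 0.9 [257.9, 267.6] 8916
scene shaker 0.66 [230.7, 280.4] 191
scene shaker 0.17 [226.1, 254.7] 181
scene vial1 0.75 [214.1, 269.6] 186
scene vial1 0.74 [225.7, 255.9] 186
scene vial1 0.63 [228.2, 285.1] 165
scene vial1 0.6 [225.7, 241.0] 191
scene vial1 0.58 [221.5, 295.3] 149
```

View pics/a.png

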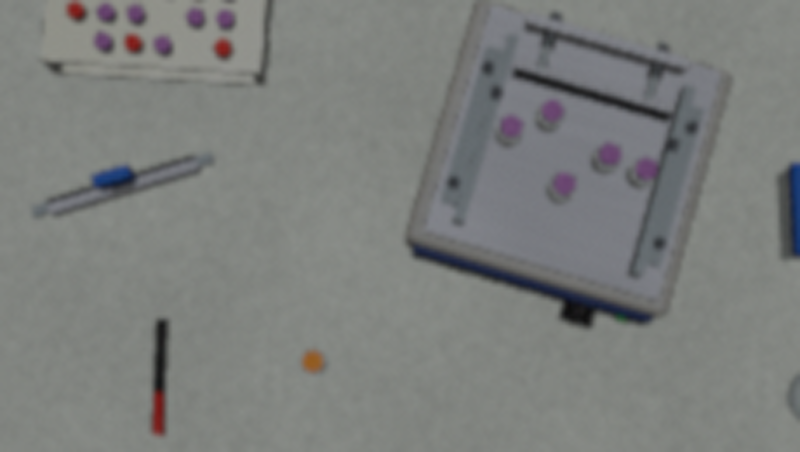

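View pics/b.png

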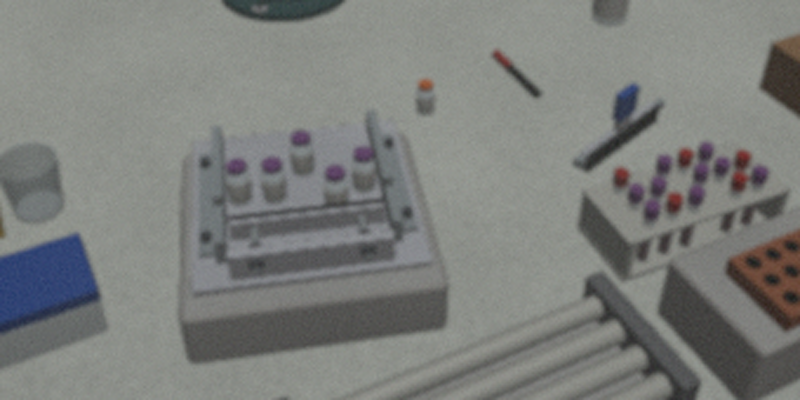

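```bash
python3 - <<'E'
import cv2,numpy as np
t=cv2.imread("pics/top0.png");s=cv2.imread("pics/scene0.png")
a=cv2.resize(t[178:208,225:285],(600,300),interpolation=cv2.INTER_NEAREST)
b=cv2.resize(s[180:225,375:430],(366,300),interpolation=cv2.INTER_NEAREST)
cv2.imwrite("pics/c.png",np.vstack([a,np.hstack([b,np.zeros((300,234,3),np.uint8)])]))
E
```

```text
(no output)
```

View pics/c.png

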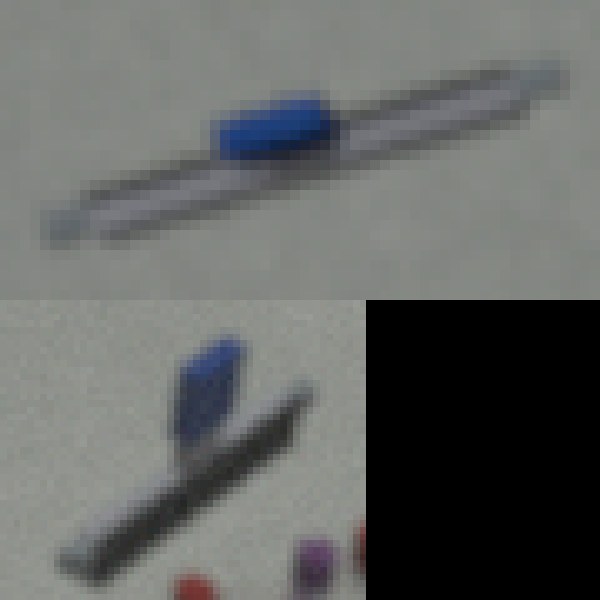

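```bash
python3 - <<'E'
from h import *
from scipy.spatial.transform import Rotation as Ro
np.set_printoptions(precision=4,suppress=True)
s=manip.observe();R=Ro.from_rotvec(s["tool_rot"]).as_matrix();print(R)
c=imaging.capture("top");P=cloud(c);x,y,z=P[...,0],P[...,1],P[...,2]
# blade top points
m=(x>.45)&(x<.65)&(y>.1)&(y<.35)&(z>.012)&(z<.05)
q=P[m];u,_,vt=np.linalg.svd(q[:,:2]-q[:,:2].mean(0),full_matrices=False);print("blade",q.mean(0),vt[0],np.degrees(np.arctan2(vt[0][1],vt[0][0])))
# vials by cap colour
I=cv2.cvtColor(c["image"],cv2.COLOR_RGB2HSV);mm=((I[...,0]>125)&(I[...,0]<165)&(I[...,1]>60)&(x>.45)&(y<-.05)).astype(np.uint8)
n,l,st,ce=cv2.connectedComponentsWithStats(mm)
D=np.array([.5757,-.190]);a=np.radians(-16.2);X=np.array([np.cos(a),np.sin(a)]);Y=np.array([-X[1],X[0]])
for i in range(1,n):
    w=px2w(c,ce[i][::-1],z=.143)[:2];print(st[i][4],w,(w-D)@X,(w-D)@Y)
E
```

```text
[[-0.9053  0.4248  0.0001]
 [ 0.4248  0.9053  0.0001]
 [-0.      0.0001 -1.    ]]
blade [0.5499 0.2316 0.0256] [-0.3046  0.9525] 107.73153441035153
22 [ 0.6049 -0.1654] 0.021204851260318604 0.031768973657931944
24 [ 0.5904 -0.1291] -0.0028495610677705136 0.06258635262187232
22 [ 0.5665 -0.2156] -0.001653994564480732 -0.027183874004150475
27 [ 0.554 -0.248] -0.004648210680883398 -0.061762153390345825
23 [ 0.5399 -0.1757] -0.03840477245235547 0.0037842550987742685
```

Request:
drive_tool --motion '[[[-0.83,-0.22,0.08,0],[-0.83,-0.22,0.08,0],[-0.83,-0.22,0.08,0],[-0.83,-0.22,0.08,0],[-0.83,-0.22,0.08,0],[-0.83,-0.22,0.08,0],[-0.83,-0.22,0.08,0],[-0.83,-0.22,0.08,0],[-0.83,-0.22,0.08,0],[-0.83,-0.22,0.08,0],[-0.83,-0.22,0.08,0],[-0.83,-0.22,0.08,0]]]'

```text
time: 2.9
ee_pos: [0.5586, 0.2277, 0.1666]
tool_rot: [0.675, 3.067, 0.005]
force: [0.9, 0.4, 0.1]
gripper_width: 1.003
```

Request:
drive_tool --motion '[[[0,0,0,0.98],[0,0,0,0.98],[0,0,0,0.98],[0,0,0,0.98],[0,0,0,0.98],[0,0,0,0.98],[0,0,0,0.2],[0,0,0,0]]]' --fingers 0.6

```text
time: 3.9
ee_pos: [0.5607, 0.2246, 0.1647]
tool_rot: [-1.917, -2.487, -0.002]
force: [-0.3, 0.4, -0.3]
gripper_width: 0.602
```

```bash
cat >> h.py <<'E'
from scipy.spatial.transform import Rotation as Ro
np.set_printoptions(precision=4,suppress=True)
def to(xyz,yaw):
    """units to shift (now-axes) and turn so that tool y has world yaw (deg)"""
    s=manip.observe();R=Ro.from_rotvec(s["tool_rot"]).as_matrix();y0=np.degrees(np.arctan2(R[1,1],R[0,1]))
    print("t",s["time"],"pos",s["ee_pos"],"yaw",y0,"tilt",R[2],"F",s["force"],"w",s["gripper_width"])
    print("units",R.T@(np.array(xyz)-s["ee_pos"])/.04,"turn",(y0-yaw)/8)
E
python3 -c "
from h import *
to([.5505,.2322,.051],17.7)"
```

```text
t 3.9 pos [0.5607 0.2246 0.1647] yaw 14.768845857496762 tilt [ 0.0019  0.0001 -1.    ] F [-0.3164  0.4133 -0.2926] w 0.6023280229264766
units [ 0.244  -0.199   2.8435] turn -0.36639426781290463
```

Request:
drive_tool --motion '[[[0.12,-0.1,0,-0.36],[0.12,-0.1,0.6,0],[0,0,0.6,0],[0,0,0.6,0],[0,0,0.5,0],[0,0,0.3,0],[0,0,0.1,0],[0,0,0,0]]]'

```text
time: 4.9
ee_pos: [0.5515, 0.2325, 0.0556]
tool_rot: [1.838, 2.546, 0.007]
force: [-0.3, 0.4, 0.6]
gripper_width: 0.597
```

```bash
python3 -c "
from h import *
to([.5505,.2322,.051],17.7)"
```

```text
t 4.9 pos [0.5515 0.2325 0.0556] yaw 18.339696627157757 tilt [ 0.0018  0.0045 -1.    ] F [-0.2636  0.3566  0.5974] w 0.5968471379698125
units [ 0.0001 -0.028   0.1141] turn 0.0799620783947197
```

Request:
drive_tool --motion '[[[0,0,0.1,0.08],[0,0,0,0],[0,0,0,0],[0,0,0,0],[0,0,0,0],[0,0,0,0]]]' --fingers 0 --grip_force 40

```text
time: 5.65
ee_pos: [0.5532, 0.2331, 0.054]
tool_rot: [1.851, 2.533, 0.013]
force: [-0.0, -0.2, -0.0]
gripper_width: 0.125
```

Request:
drive_tool --motion '[[[0,0,-0.2,0],[0,0,-0.6,0],[0,0,-0.8,0],[0,0,-0.8,0],[0,0,-0.9,0],[0,0,-0.9,0],[0,0,-0.6,0],[0,0,0,0]]]'

```text
time: 6.65
ee_pos: [0.5498, 0.2316, 0.2509]
tool_rot: [1.854, 2.536, 0.005]
force: [0.1, -0.0, -1.8]
gripper_width: 0.122
```

```bash
python3 - <<'E'
from h import *
a=np.radians(-16.2);X=np.array([np.cos(a),np.sin(a)]);D=np.array([.5757,-.190])
g=D-.08*X;print(g)
to([*g,.20],-16.2)
c=imaging.capture("scene");cv2.imwrite("pics/d.png",cv2.resize(c["image"][100:240,340:500],(640,560))[...,::-1])
E
```

```text
[ 0.4989 -0.1677]
t 6.65 pos [0.5498 0.2316 0.2509] yaw 17.680306842558224 tilt [ 0.0018  0.0028 -1.    ] F [ 0.1192 -0.0222 -1.7946] w 0.12213512089028243
units [-9.127  -4.2472  1.2446] turn 4.235038355319778
```

View pics/d.png

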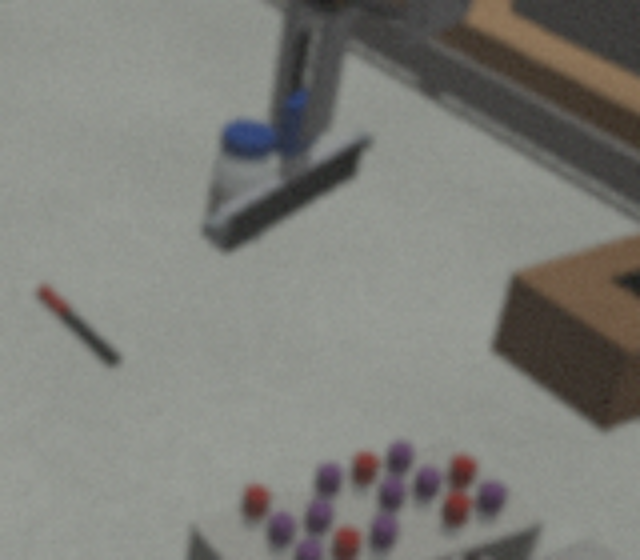

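Request:
drive_tool --motion '[[[-0.5,-0.23,0,0],[-0.8,-0.37,0,0],[-0.8,-0.37,0,0],[-0.8,-0.37,0,0],[-0.8,-0.37,0,0],[-0.8,-0.37,0,0],[-0.8,-0.37,0,0],[-0.8,-0.37,0,0],[-0.8,-0.37,0,0],[-0.8,-0.37,0,0],[-0.7,-0.33,0,0],[-0.3,-0.15,0,0]]]'

```text
time: 8.2
ee_pos: [0.4816, -0.1728, 0.2274]
tool_rot: [-1.844, -2.502, 0.042]
force: [0.5, 0.2, -2.0]
gripper_width: 0.126
```

Request:
drive_tool --motion '[[[0,0,0,0.8],[0,0,0,0.95],[0,0,0,0.95],[0,0,0,0.9],[0,0,0,0.4],[0,0,0,0],[0,0,0,0]]]'

```text
time: 9.07
ee_pos: [0.4755, -0.1722, 0.2204]
tool_rot: [-2.476, -1.871, 0.063]
force: [0.7, 0.6, -1.9]
gripper_width: 0.126
```

```bash
python3 - <<'E'
from h import *
to([.4989,-.1677,.20],-16.2)
c=imaging.capture("scene");cv2.imwrite("pics/e.png",cv2.resize(c["image"][130:310,180:400],(770,630)[0:2])[...,::-1][:600])
t=imaging.capture("top");P=cloud(t);x,y,z=P[...,0],P[...,1],P[...,2]
s=manip.observe()
zb=s["ee_pos"][2]-.054
m=(abs(z-zb-.0255)<.012)&(x>.38)&(x<.62)&(y<-.03)&(y>-.32)&(z>.15)
q=P[m];print(zb,m.sum(),cv2.minAreaRect(q[:,:2].astype(np.float32)))
a=np.radians(-16.2);X=np.array([np.cos(a),np.sin(a)]);Y=np.array([-X[1],X[0]]);D=np.array([.5757,-.190])
w=q[:,:2]-D;print("x",np.percentile(w@X,[1,50,99]),"y",np.percentile(w@Y,[0,1,99,100]))
E
```

```text
t 9.075 pos [ 0.4755 -0.1722  0.2204] yaw -15.861934656958887 tilt [-0.0097 -0.0542 -0.9985] F [ 0.6847  0.5848 -1.8812] w 0.12616316059024552
units [0.2718 0.5601 0.4779] turn 0.04225816788013903
0.16655647059356582 114 ((0.47223424911499023, -0.16887575387954712), (0.17284493148326874, 0.015137721784412861), 73.90858459472656)
x [-0.1128 -0.1067 -0.0978] y [-0.095  -0.0935  0.0768  0.0778]
```

View pics/e.png

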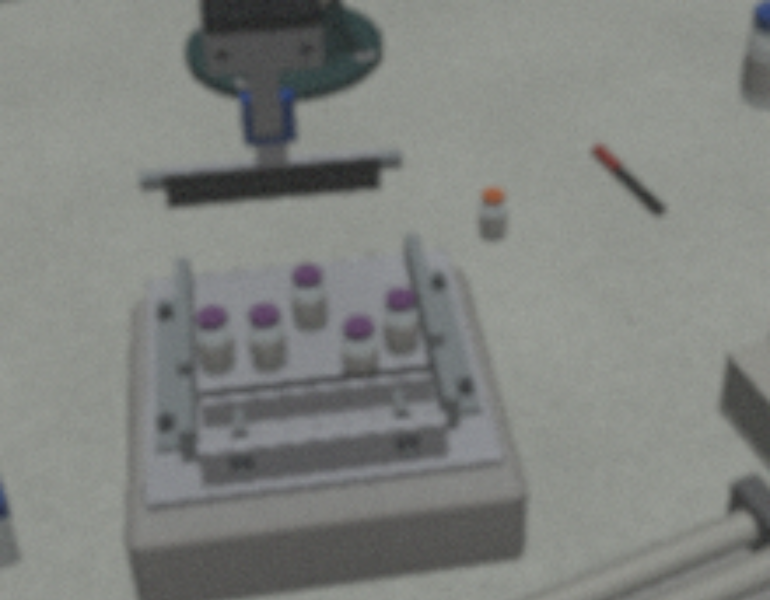

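Request:
drive_tool --motion '[[[0.13,0.25,0,0.04],[0.12,0.25,0,0],[0,0,0,0],[0,0,0,0]]]'

```text
time: 9.68
ee_pos: [0.4997, -0.1677, 0.2191]
tool_rot: [-2.481, -1.865, 0.062]
force: [0.3, -0.5, -2.5]
gripper_width: 0.123
```

```bash
cat >> h.py <<'E'
a_=np.radians(-16.2);X=np.array([np.cos(a_),np.sin(a_)]);Y=np.array([-X[1],X[0]]);D=np.array([.5757,-.190])
def st():
    s=manip.observe();R=Ro.from_rotvec(s["tool_rot"]).as_matrix();p=s["ee_pos"];d=p[:2]-D
    print("t %.2f"%s["time"],"deck x %.4f y %.4f z %.4f"%(d@X,d@Y,p[2]),"yaw %.2f"%np.degrees(np.arctan2(R[1,1],R[0,1])),"tilt x,y %.4f %.4f"%(R[2,0],R[2,1]),"F",np.r_[s["force"][:2]@X,s["force"][:2]@Y,s["force"][2]])
def bar(zb):
    t=imaging.capture("top");P=cloud(t);x,y,z=P[...,0],P[...,1],P[...,2];w=P[...,:2]-D
    dx,dy=w@X,w@Y
    m=(abs(z-zb-.0255)<.008)&(abs(dy)<.12)&(dx>-.13)&(dx<.05)
    q=np.stack([dx,dy],-1)[m].astype(np.float32);print("bar",m.sum(),cv2.minAreaRect(q),"x",np.percentile(q[:,0],[1,50,99]),"y",np.percentile(q[:,1],[0,1,99,100]))
E
python3 -c "
from h import *
st();bar(manip.observe()['ee_pos'][2]-.054)"
```

```text
t 9.68 deck x -0.0792 y 0.0002 z 0.2191 yaw -16.16 tilt x,y -0.0099 -0.0538 F [ 0.4015 -0.3754 -2.5135]
bar 114 ((-0.08298229426145554, 0.004667975008487701), (0.014543822966516018, 0.16838675737380981), 0.1242249459028244) x [-0.0902 -0.0843 -0.0758] y [-0.0795 -0.0782  0.0879  0.0889]
```

Request:
drive_tool --motion '[[[0,0,-0.6,0],[0,0,-0.3,0],[0,0.4,0,0],[0,0.9,0,0],[0,0.9,0,0],[0,0.4,0,0],[0,0,0,0],[0,0,0,0]]]'

```text
time: 10.72
ee_pos: [0.6024, -0.1979, 0.2502]
tool_rot: [-2.482, -1.863, 0.064]
force: [0.1, -0.1, -2.3]
gripper_width: 0.122
```

```bash
python3 -c "
from h import *
st()
t=imaging.capture('top');I=t['image'][140:260,330:450];cv2.imwrite('pics/f.png',cv2.resize(I,(600,600),interpolation=cv2.INTER_CUBIC)[...,::-1])"
```

```text
t 10.72 deck x 0.0278 y -0.0001 z 0.2502 yaw -16.23 tilt x,y -0.0102 -0.0553 F [ 0.0917 -0.0533 -2.2861]
```

Request:
drive_tool --motion '[[[0.5,0,0,0],[0.8,0,0,0],[0.8,0,0,0],[0.8,0,0,0],[0.8,0,0,0],[0.5,0,0,0],[0.2,0,0,0],[0,0,0,0]]]'

```text
time: 11.78
ee_pos: [0.6502, -0.016, 0.2524]
tool_rot: [-2.48, -1.867, 0.058]
force: [0.1, 0.1, -2.0]
gripper_width: 0.125
```

```bash
python3 -c "
from h import *
st();print(manip.observe()['joints'])"
```

```text
t 11.78 deck x 0.0230 y 0.1879 z 0.2524 yaw -16.06 tilt x,y -0.0076 -0.0518 F [ 0.0915  0.1724 -2.0321]
[-0.1123  0.3578  0.9565  0.0012  1.8797  0.1681]
```

Request:
drive_tool --motion '[[[0,-0.4,0,0],[0,-0.9,0,0],[0,-0.9,0,0],[0,-0.4,0,0],[0,0,0,0]]]'

```text
time: 12.4
ee_pos: [0.547, 0.0076, 0.2578]
tool_rot: [-2.49, -1.857, 0.06]
force: [0.2, -0.0, -1.8]
gripper_width: 0.13
```

```bash
python3 -c "
from h import *
st();print(manip.observe()['joints'])"
```

```text
t 12.40 deck x -0.0827 y 0.1818 z 0.2578 yaw -16.60 tilt x,y -0.0105 -0.0510 F [ 0.2344  0.0656 -1.8221]
[-0.0896  0.1175  1.2359 -0.0002  1.8402  0.1997]
```

```bash
python3 -c "
from h import *
P=cloud(imaging.capture('scene'));x,y,z=P[...,0],P[...,1],P[...,2]
for lo in (.62,.7,.78,.86):
  for yl in (-.3,-.15,0,.15):
    m=(x>lo)&(x<lo+.08)&(y>yl)&(y<yl+.15)&(z>-.1);print(lo,yl,m.sum(),z[m].max() if m.sum() else None)
"
```

```text
0.62 -0.3 4019 0.13347088926233763
0.62 -0.15 1806 0.3955257795179929
0.62 0 1497 0.39528732984530535
0.62 0.15 425 0.08756421637092804
0.7 -0.3 1511 0.12093498323976204
0.7 -0.15 1494 0.10382144042606767
0.7 0 1396 0.08672561411978985
0.7 0.15 1541 0.0881233607228854
0.78 -0.3 2275 0.09828329428672855
0.78 -0.15 1871 0.08928451651508784
0.78 0 1644 0.10332449540375033
0.78 0.15 906 0.10464495512528427
0.86 -0.3 4599 0.09769386337918173
0.86 -0.15 3993 0.08911716446994289
0.86 0 3239 0.1040379363058741
0.86 0.15 2742 0.10456537815471778
```

Request:
drive_tool --motion '[[[0,0.5,0,0],[0,0.9,0,0],[0,0.9,0,0],[0,0.9,0,0],[0,0.7,0,0],[0,0.3,0,0],[0,0,0,0]]]'

```text
time: 13.32
ee_pos: [0.7181, -0.0499, 0.2438]
tool_rot: [-2.499, -1.847, 0.063]
force: [0.6, -0.2, -2.4]
gripper_width: 0.124
```

```bash
python3 -c "
from h import *
st();s=manip.observe();print(s['joints'],s['ee_pos'],np.hypot(*s['ee_pos'][:2]))"
```

```text
t 13.32 deck x 0.0976 y 0.1743 z 0.2438 yaw -17.09 tilt x,y -0.0127 -0.0514 F [ 0.6206 -0.0731 -2.3949]
[-0.1457  0.5361  0.7271 -0.0051  1.931   0.1506] [ 0.7181 -0.0499  0.2438] 0.719811837443635
```

Request:
drive_tool --motion '[[[0,0.3,0,0],[0,0.4,0,0],[0,0.3,0,0],[0,0.2,0,0],[0,0.2,0,0],[0,0.2,0,0],[0,0,0,0]]]'

```text
time: 14.2
ee_pos: [0.7798, -0.0719, 0.2383]
tool_rot: [-2.5, -1.841, 0.068]
force: [-0.0, 0.2, -1.5]
gripper_width: 0.127
```

```bash
python3 -c "
from h import *
st();s=manip.observe();print(s['joints'],s['ee_pos'],np.hypot(*s['ee_pos'][:2]))"
```

```text
t 14.20 deck x 0.1631 y 0.1704 z 0.2383 yaw -17.29 tilt x,y -0.0139 -0.0549 F [-0.0894  0.2282 -1.544 ]
[-0.1615  0.7368  0.4314 -0.0068  2.0298  0.137 ] [ 0.7798 -0.0719  0.2383] 0.7831336272030178
```

Near the J3 limit; push a bit more.

Request:
drive_tool --motion '[[[0,0.4,0,0],[0,0.4,0,0],[0,0.4,0,0],[0,0,0,0]]]'

```text
time: 14.7
ee_pos: [0.8105, -0.085, 0.2273]
tool_rot: [-2.506, -1.845, 0.056]
force: [-0.9, -0.5, -2.0]
gripper_width: 0.124
```

```bash
python3 -c "
from h import *
st();s=manip.observe();print(s['joints'],s['ee_pos'],np.hypot(*s['ee_pos'][:2]))"
```

```text
t 14.70 deck x 0.1962 y 0.1663 z 0.2273 yaw -17.29 tilt x,y -0.0117 -0.0450 F [-0.7392 -0.7199 -1.9617]
[-0.1715  0.8435  0.278  -0.0065  2.0663  0.127 ] [ 0.8105 -0.085   0.2273] 0.814954609428479
```

Request:
drive_tool --motion '[[[-0.1,-0.2,-0.2,-0.14],[-0.3,-0.4,-0.2,0],[-0.4,-0.6,0,0],[-0.4,-0.7,0,0],[-0.4,-0.7,0,0],[-0.4,-0.7,0,0],[-0.4,-0.7,0,0],[-0.4,-0.7,0,0],[-0.4,-0.7,0,0],[-0.4,-0.6,0,0],[-0.3,-0.4,0,0],[-0.1,-0.2,0,0]]]'

```text
time: 16.2
ee_pos: [0.4964, -0.1662, 0.2776]
tool_rot: [-2.501, -1.899, 0.026]
force: [-0.2, 0.4, -1.6]
gripper_width: 0.125
```

```bash
python3 -c "
from h import *
st();s=manip.observe();print(s['joints'],s['ee_pos'])"
```

```text
t 16.20 deck x -0.0828 y 0.0007 z 0.2776 yaw -15.59 tilt x,y -0.0130 -0.0108 F [-0.3027  0.3716 -1.5719]
[-0.4217  0.0331  1.2863 -0.015   1.8309 -0.1535] [ 0.4964 -0.1662  0.2776]
```

Request:
drive_tool --motion '[[[0,0,0.3,0.08],[0,0,0.5,0],[0,0,0.6,0],[0,0,0.5,0],[0,0,0.2,0],[0,0,0,0]]]'

```text
time: 16.95
ee_pos: [0.4966, -0.1647, 0.1898]
tool_rot: [2.51, 1.887, -0.021]
force: [0.3, -0.7, -1.8]
gripper_width: 0.125
```

```bash
python3 -c "
from h import *
st();zb=manip.observe()['ee_pos'][2]-.054;bar(zb)
t=imaging.capture('top');I=t['image'][150:240,340:440];A=cv2.resize(I,(600,540),interpolation=cv2.INTER_CUBIC)
cv2.imwrite('pics/g.png',A[...,::-1])
P=cloud(t);w=P[...,:2]-D;dx,dy,z=w@X,w@Y,P[...,2]
m=(abs(z-.127)<.006)&(abs(abs(dy)-.082)<.02)&(dx>-.05)&(dx<.04)
for s in(1,-1):
  q=dy[m&(s*dy>0)];print('rail',q.size,np.percentile(q,[2,50,98]))
"
```

```text
t 16.95 deck x -0.0830 y 0.0022 z 0.1898 yaw -16.13 tilt x,y -0.0116 -0.0072 F [ 0.4306 -0.5824 -1.7764]
bar 91 ((-0.08537954837083817, 0.00559457391500473), (0.014292364940047264, 0.16874518990516663), 0.11620738357305527) x [-0.0924 -0.0855 -0.0786] y [-0.0788 -0.0783  0.0897  0.09  ]
rail 88 [0.0688 0.0819 0.087 ]Traceback (most recent call last):
  File "<string>", line 9, in <module>
    q=dy[m&(s*dy>0)];print('rail',q.size,np.percentile(q,[2,50,98]))
                                         ~~~~~~~~~~~~~^^^^^^^^^^^^^
    return _quantile_unchecked(
        a, q, axis, out, overwrite_input, method, keepdims, weights)
    return _ureduce(a,
                    func=_quantile_ureduce_func,
    ...<5 lines>...
                    overwrite_input=overwrite_input,
                    method=method)
    r = func(a, **kwargs)
    result = _quantile(arr,
                       quantiles=q,
    ...<2 lines>...
                       out=out,
                       weights=wgt)
    slices_having_nans = np.isnan(arr[-1, ...])
                                  ~~~^^^^^^^^^
IndexError: index -1 is out of bounds for axis 0 with size 0
```

View pics/g.png

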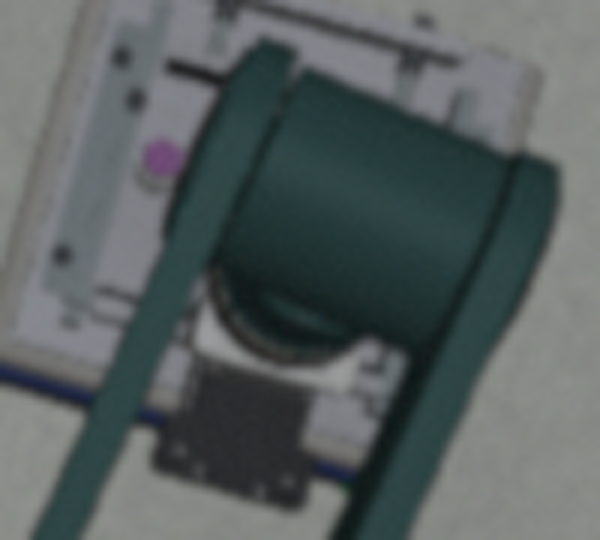

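Request:
drive_tool --motion '[[[0,0.2,0,0],[0,0,0.25,0],[0,0,0.2,0],[0,0,0.05,0],[0,0,0,0]]]'

```text
time: 17.68
ee_pos: [0.5063, -0.1682, 0.1714]
tool_rot: [2.506, 1.884, -0.017]
force: [1.0, 0.9, -0.5]
gripper_width: 0.123
```

```bash
python3 -c "
from h import *
st()"
```

```text
t 17.68 deck x -0.0728 y 0.0016 z 0.1714 yaw -16.15 tilt x,y -0.0124 -0.0017 F [ 0.7511  1.1537 -0.4796]
```

Request:
drive_tool --motion '[[[0,0,0.05,0],[0,0,0.04,0]]]'

```text
time: 17.92
ee_pos: [0.5064, -0.1683, 0.168]
tool_rot: [2.506, 1.883, -0.016]
force: [-0.1, -0.1, -1.1]
gripper_width: 0.124
```

Request:
drive_tool --motion '[[[0,0,0.04,0],[0,0,0.03,0]]]'

```text
time: 18.18
ee_pos: [0.5067, -0.1687, 0.1667]
tool_rot: [2.504, 1.882, -0.015]
force: [-1.4, -0.2, 4.5]
gripper_width: 0.128
```

```bash
python3 -c "
from h import *
st();bar(.112)"
```

```text
t 18.18 deck x -0.0723 y 0.0012 z 0.1667 yaw -16.15 tilt x,y -0.0129 0.0011 F [-1.2624 -0.6082  4.5291]
bar 153 ((-0.01662641018629074, 0.009272053837776184), (0.14304028451442719, 0.17047767341136932), 4.992090702056885) x [-0.0849 -0.0708  0.0487] y [-0.0801 -0.0792  0.0879  0.0895]
```

Request:
drive_tool --motion '[[[0,0.05,0.01,0],[0,0.1,0.01,0],[0,0.1,0.01,0],[0,0.1,0.01,0],[0,0.1,0.01,0],[0,0.1,0.01,0],[0,0.1,0.01,0],[0,0.1,0.01,0],[0,0.1,0.01,0],[0,0.1,0.01,0],[0,0.1,0.01,0],[0,0.1,0.01,0]]]'

```text
time: 19.73
ee_pos: [0.5471, -0.1781, 0.1659]
tool_rot: [-2.5, -1.89, 0.026]
force: [-5.9, 0.9, 6.4]
gripper_width: 0.124
```

```bash
python3 -c "
from h import *
st();c=imaging.capture('scene');cv2.imwrite('pics/h.png',cv2.resize(c['image'][170:290,200:360],(800,600),interpolation=cv2.INTER_CUBIC)[...,::-1])"
```

```text
t 19.73 deck x -0.0308 y 0.0035 z 0.1659 yaw -15.82 tilt x,y -0.0087 -0.0160 F [-5.9427 -0.7936  6.4037]
```

View pics/h.png

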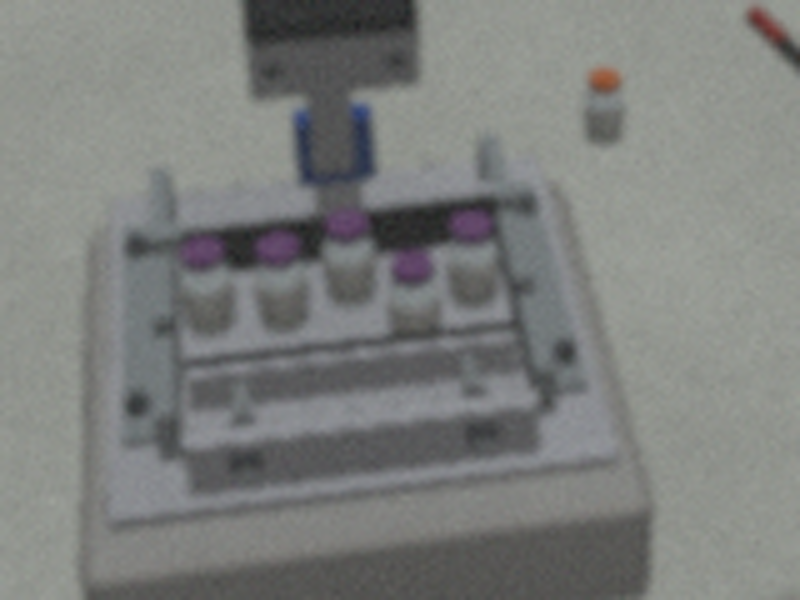

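Request:
drive_tool --motion '[[[-0.01,0.1,-0.02,0.02],[-0.01,0.1,0,0.01],[-0.01,0.1,0,0.01],[-0.01,0.1,0,0],[-0.01,0.1,0,0]]]'

```text
time: 20.4
ee_pos: [0.5664, -0.1849, 0.1659]
tool_rot: [-2.501, -1.881, 0.028]
force: [-4.6, 2.0, 4.5]
gripper_width: 0.121
```

```bash
python3 -c "
from h import *
st()"
```

```text
t 20.40 deck x -0.0104 y 0.0023 z 0.1659 yaw -16.13 tilt x,y -0.0070 -0.0201 F [-4.9808  0.6051  4.5398]
```

Request:
drive_tool --motion '[[[-0.01,0.1,-0.02,0],[-0.01,0.1,-0.01,0],[-0.01,0.1,0,0],[0,0.1,0,0],[0,0.1,0,0]]]'

```text
time: 21.02
ee_pos: [0.5862, -0.1921, 0.166]
tool_rot: [-2.501, -1.88, 0.029]
force: [-4.4, 1.2, 3.8]
gripper_width: 0.127
```

```bash
python3 -c "
from h import *
st()"
```

```text
t 21.02 deck x 0.0107 y 0.0010 z 0.1660 yaw -16.13 tilt x,y -0.0071 -0.0218 F [-4.5423 -0.0543  3.7555]
```

Request:
drive_tool --motion '[[[0,0.08,0.01,0],[0,0.08,0.01,0],[0,0.06,0.01,0],[0,0.05,0.01,0]]]'

```text
time: 21.52
ee_pos: [0.5957, -0.1948, 0.1658]
tool_rot: [-2.499, -1.877, 0.033]
force: [-7.6, 2.1, 7.2]
gripper_width: 0.126
```

```bash
python3 -c "
from h import *
st()"
```

```text
t 21.52 deck x 0.0205 y 0.0009 z 0.1658 yaw -16.17 tilt x,y -0.0070 -0.0253 F [-7.9283 -0.0725  7.1578]
```

Request:
drive_tool --motion '[[[0,0.06,0,0],[0,0.06,0,0],[0,0.04,0.01,0]]]'

```text
time: 21.9
ee_pos: [0.5977, -0.1953, 0.1657]
tool_rot: [-2.492, -1.87, 0.043]
force: [-8.2, 3.0, 7.4]
gripper_width: 0.124
```

Request:
drive_tool --motion '[[[0,0.06,0,0],[0,0.05,0.01,0]]]'

```text
time: 22.15
ee_pos: [0.5987, -0.1956, 0.1657]
tool_rot: [-2.488, -1.865, 0.051]
force: [-8.4, 1.6, 7.8]
gripper_width: 0.126
```

```bash
python3 -c "
from h import *
st();c=imaging.capture('scene');cv2.imwrite('pics/i.png',cv2.resize(c['image'][170:290,200:360],(800,600),interpolation=cv2.INTER_CUBIC)[...,::-1])"
```

```text
t 22.15 deck x 0.0236 y 0.0010 z 0.1657 yaw -16.29 tilt x,y -0.0070 -0.0450 F [-8.4925 -0.85    7.783 ]
```

View pics/i.png

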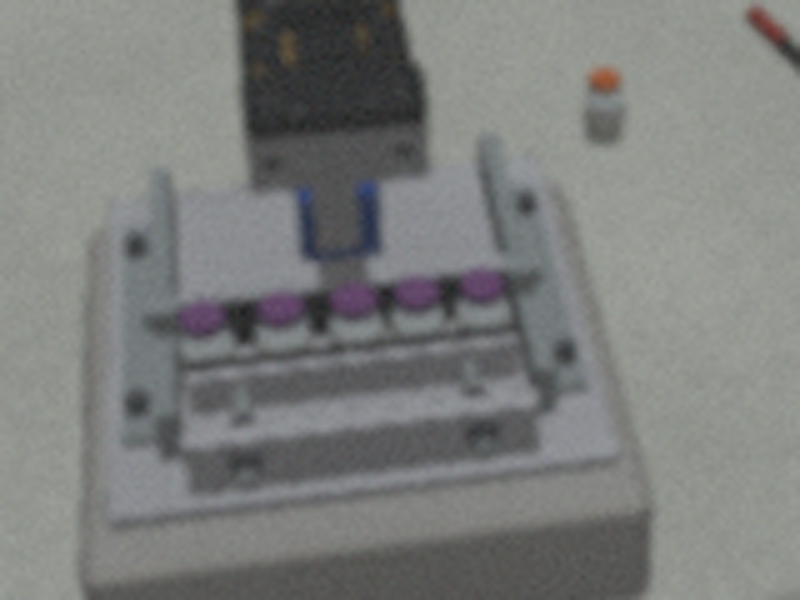

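Request:
drive_tool --motion '[[[0,0.08,-0.04,0],[0,0.1,0,0]]]'

```text
time: 22.45
ee_pos: [0.6038, -0.1976, 0.1651]
tool_rot: [-2.485, -1.861, 0.058]
force: [-8.1, 2.9, 5.0]
gripper_width: 0.122
```

```bash
python3 -c "
from h import *
st()"
```

```text
t 22.45 deck x 0.0291 y 0.0006 z 0.1651 yaw -16.38 tilt x,y -0.0080 -0.0515 F [-8.568   0.4916  4.9848]
```

Request:
drive_tool --motion '[[[0,0.03,0.04,0],[0,0.03,0.04,0]]]'

```text
time: 22.7
ee_pos: [0.6038, -0.1981, 0.1607]
tool_rot: [-2.482, -1.856, 0.066]
force: [-7.1, 2.5, 4.4]
gripper_width: 0.127
```

```bash
python3 -c "
from h import *
st()"
```

```text
t 22.70 deck x 0.0292 y 0.0001 z 0.1607 yaw -16.45 tilt x,y -0.0092 -0.0586 F [-7.4801  0.4115  4.4038]
```

Request:
drive_tool --motion '[[[0,0.02,0.05,-0.02],[0,0.02,0.05,0]]]'

```text
time: 22.95
ee_pos: [0.6034, -0.1986, 0.1562]
tool_rot: [-2.478, -1.856, 0.072]
force: [-6.7, 1.4, 10.5]
gripper_width: 0.128
```

```bash
python3 -c "
from h import *
st()"
```

```text
t 22.95 deck x 0.0290 y -0.0005 z 0.1562 yaw -16.37 tilt x,y -0.0104 -0.0636 F [-6.8559 -0.5287 10.4648]
```

Request:
drive_tool --motion '[[[0,0.01,0.04,0],[0,0,0.02,0]]]'

```text
time: 23.2
ee_pos: [0.6034, -0.1987, 0.1561]
tool_rot: [-2.479, -1.854, 0.072]
force: [-5.1, 1.5, 4.1]
gripper_width: 0.128
```

```bash
python3 -c "
from h import *
st();c=imaging.capture('scene');cv2.imwrite('pics/j.png',cv2.resize(c['image'][190:270,210:330],(800,533),interpolation=cv2.INTER_CUBIC)[...,::-1])"
```

```text
t 23.20 deck x 0.0290 y -0.0006 z 0.1561 yaw -16.43 tilt x,y -0.0103 -0.0635 F [-5.3508  0.0442  4.1202]
```

View pics/j.png

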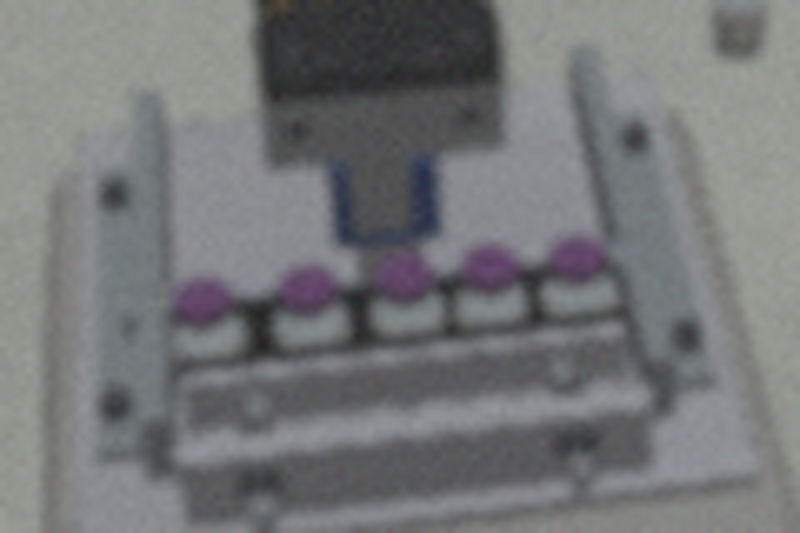

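Request:
drive_tool --motion '[[[0,0,0,0],[0,0,0,0],[0,0,0,0],[0,0,0,0],[0,0,0,0]]]' --fingers 0.45

```text
time: 23.88
ee_pos: [0.6071, -0.2007, 0.1545]
tool_rot: [-2.487, -1.858, 0.067]
force: [-0.1, -0.1, 0.2]
gripper_width: 0.449
```

Request:
drive_tool --motion '[[[0,0,-0.2,0],[0,0,-0.4,0],[0,0,-0.6,0],[0,0,-0.7,0],[0,0,-0.7,0],[0,0,-0.4,0],[0,-0.6,0,0],[0,-0.8,0,0],[0,-0.8,0,0],[0,-0.8,0,0],[0,-0.5,0,0],[0,0,0,0]]]'

```text
time: 25.38
ee_pos: [0.4789, -0.1613, 0.3019]
tool_rot: [-2.504, -1.87, 0.049]
force: [0.4, 0.4, 0.1]
gripper_width: 0.448
```

```bash
python3 - <<'E'
from h import *
st()
c=imaging.capture('scene');A=cv2.resize(c['image'][190:270,210:330],(600,400),interpolation=cv2.INTER_CUBIC)
t=imaging.capture('top');B=cv2.resize(t['image'][150:220,350:430],(229*1,200),interpolation=cv2.INTER_CUBIC)
B=np.hstack([B,np.zeros((200,600-229,3),np.uint8)])
cv2.imwrite('pics/k.png',np.vstack([A,B])[...,::-1])
P=cloud(t);w=P[...,:2]-D;dx,dy,z=w@X,w@Y,P[...,2]
m=(abs(dx-.025)<.03)&(abs(dy)<.1)
g=m&(z>.165);q=np.stack([dx,dy,z],-1)
print("grip",g.sum(),q[g].mean(0) if g.sum() else 0,z[g].max() if g.sum() else 0)
for s in(1,-1):
    l=m&(s*dy>.076)&(s*dy<.092)&(z>.115);print("rail/lug",[(round(float(a),3),round(float(b),3)) for a,b in zip(dx[l],z[l])][:14])
I=cv2.cvtColor(t["image"],cv2.COLOR_RGB2HSV);mm=((I[...,0]>125)&(I[...,0]<165)&(I[...,1]>60)&(abs(dx)<.08)&(abs(dy)<.09)).astype(np.uint8)
n,l,sv,ce=cv2.connectedComponentsWithStats(mm)
for i in range(1,n):
    if sv[i][4]>5: v=px2w(t,ce[i][::-1],z=.143)[:2]-D;print("vial",sv[i][4],v@X,v@Y)
E
```

```text
t 25.38 deck x -0.1010 y 0.0006 z 0.3019 yaw -16.51 tilt x,y -0.0153 -0.0320 F [0.2724 0.4491 0.1007]
grip 0 0 0
rail/lug [(0.052, 0.128), (0.054, 0.126), (0.055, 0.126), (0.05, 0.126), (0.05, 0.129), (0.051, 0.128), (0.046, 0.127), (0.046, 0.129), (0.047, 0.126), (0.049, 0.124), (0.043, 0.126), (0.044, 0.125), (0.045, 0.123), (0.039, 0.129)]
rail/lug []
vial 30 0.044908210765450464 0.06130053804762768
```

View pics/k.png

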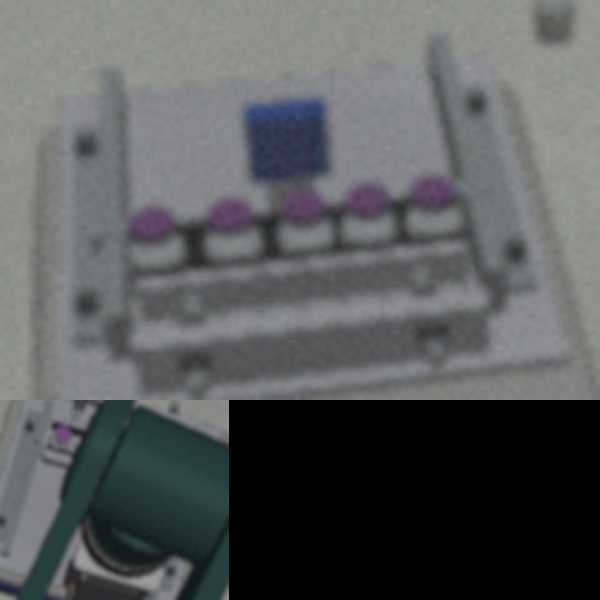

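```bash
python3 - <<'E'
from h import *
c=imaging.capture('scene');P=cloud(c);w=P[...,:2]-D;dx,dy,z=w@X,w@Y,P[...,2]
I=cv2.cvtColor(c["image"],cv2.COLOR_RGB2HSV)
b=(I[...,0]>100)&(I[...,0]<125)&(I[...,1]>110)&(abs(dx)<.07)&(abs(dy)<.05)
f=b&(z<.182)&(z>.15);A=np.c_[z[f],dy[f],np.ones(f.sum())];co=np.linalg.lstsq(A,dx[f],rcond=None)[0]
print(b.sum(),"top z",np.percentile(z[b],[50,95,99]),"lean dx/dz, dx/dy",co[:2],"y",dy[b].mean(),"x face",np.median(dx[f]))
E
```

```text
52 top z [0.184  0.5427 0.5598] lean dx/dz, dx/dy [-0.0365 -0.0126] y 0.00032860206991277945 x face 0.030764431836552194
```

```bash
python3 -c "
from station import job
print(job.sign_off())"
```

```text
the job is handed in; nothing more can be done
None
```

The five vials are clamped as one rank between the bars, and I handed the job in at about 25.5 s of the 61 s. I gripped the clamp bar by its blue grip and set it on the rails on the robot's side. I pushed the vials back against the sprung bar with a light downward pressure, until the lugs dropped 10 mm into both notches. Then I released the bar and backed the arm away.

**Last checks:**
- **Pictures:** the scene camera shows both lugs down in the notches and five upright vials in a straight rank against the bar.
- **Bar position:** grip top at about 184 mm against an expected 185 mm, about 2° lean, under 1° off square, about 0 mm off centre. Its x is about +25 mm.
- **Sprung bar:** worked out from that x, it is pressed back about 8 mm. I did not measure this directly.
- **Forces:** the wrist readings I took stayed at about 10 N or less. I did not measure the force on single vials.

**What did not go cleanly:**
- **Tool tilt:** the tool tilted about 3° during the fast carry, which cost some extra moves to reduce. It drifted to about 3.6° while pushing.
- **Joint limit:** during those extra moves the elbow joint came to 0.278, close to its lower limit of 0.27.
- **Top camera:** the arm hid most of its view at the end, so the final checks rest on the scene camera alone.

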